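# Unscrew a grinder's burr cap of unknown thread hand and hold it off

### The arm

A 6-joint arm with a two-finger parallel gripper is mounted at the origin on a cart in front of the work surface, level with it; the furniture and walls round the work are solid. World frame = base frame: x ahead of the robot, y to its left, z up, the work surface at z = 0. Lengths are in m, angles in degrees, forces in N, time in s.
With the tool pointing down it reaches from about 0.2 to 0.875 m from the base axis. Payload 3.4 kg.
Tool frame: the origin (TCP) lies at the very end of the fingers, on their centre line; the grasp point (between the pads) lies 19 mm behind it (ctrl.pinch_z is the distance from the TCP to the grasp point, in m); z points along the fingers, y is the line along which they close (so a half turn about z gives the same grasp; the last joint's range is limited). The gripper opens to 94 mm and grips with 3 to 60 N. Pads are 16 mm wide; open, the fingers measure 119 mm over their backs; the gripper's body (75 mm by 177 mm) begins 78 mm behind the grasp point.
Start: joints at [67.036, 15.808, 86.224, -0, 77.962, -6.933], TCP at [0.159, 0.553, 0.205] pointing down, gripper open.
Joint ranges: [-165.64, 165.64], [-43.16, 119.46], [12.63, 154.43], [-67.54, 247.53], [6.08, 155.33], [-154.97, 154.97]. Speed limits (degrees/s): [147.25, 147.25, 180, 180, 180, 180].

### API

Orientations are given as [roll, pitch, yaw] about the fixed x, y, z axes, in that order (R = Rz(yaw) Ry(pitch) Rx(roll)).
In Python, from workcell import ctrl, optics, finish_job, cut_out gives the robot as it stands. The module is installed in compiled form; this text tells all that it offers.
- The arm moves only by the tool carry_out, never from a script. Its argument "plan" is a list of rows, each a list of 4 numbers: the shift along the world's x, y, z in mm, then the turn about the world's z in degrees. In form: [[x, y, z, yaw], ...]. A call has 1 to 8 rows; each row shifts and turns the commanded pose from where the row before left it; what a row does not reach is not made up. A row lasts 1/10 s, in which the tool goes at most 50 mm and 8.59 degrees, less where a joint would pass 70% of its speed; a pose out of reach is approached as far as the arm can. A call with a gripper value outside its range is refused whole. "fingers" is the opening, from 0 (shut) to 1 (fully open), set as the call begins (left out, the last holds). The fingers move at their own pace and stop on an object; "grip_force" is the grip in N (left out, the last holds). Time passes only in rows, so rows that do not move let the fingers close. It gives the time, the measured TCP pose, the force, the opening and the grip force at its end, in the units of the state.
- ctrl.sense(): the state, without advancing time (a new reading comes with each control period).
- optics.get_image(name): name is "side" or "top"; returns a dict with "frame" (420x560x3 uint8, red, green, blue), "fx", "fy", "cx", "cy" (pixels), "pose" (4x4, takes a point from camera to world coordinates). Camera axes: x right, y down, z forward; pixel columns grow to the right and rows downward; lengths in m; the calibration is good to about 2 mm. A picture is of the moment at which its call begins. There is no depth.
- finish_job(): hands the job in; it is judged then, once.
Trained networks look in a picture, given as the dict that the camera call returned (one of the last four; its "shot" number tells which), for a name from the list of things; names that differ only in an ending like _2 or _b are one class to them, and where a whole thing is asked for, a point or a joint stands for the part that bears it (a point fixed in the world has none). Each returns a list of dicts, best first, with "conf" (0 to 1); they miss things now and then, are a little off and sometimes report something else, mostly with a low value. They report only what shows in the picture. A call takes as long as a camera call. They do not tell look-alikes from the thing itself.
- cut_out(picture, query): "mask" (420x560 bool, what is visible of it) and "box" ([left, top, right, bottom] in pixels, round what is visible of it).
The state is a dict: "time": time; "joint_pos": joint angles; "dq": joint speeds; "joint_torque": joint torques, N m; "position": TCP position; "orientation": TCP orientation; "contact_force": force on the tool from outside, world axes, zero at the start; "ft_torque": the same for the moment, N m; "opening": opening from 0.0 (shut) to 1.0 (fully open); "gripper_force": force on a finger pad.
Only numpy, scipy, OpenCV 4.12 (cv2) and the standard library are available. Lean on these libraries where they do the work, as an engineer would, in place of code of your own. Each camera call takes 0.05 s, during which the arm holds its last target. There are 200 camera calls.

### The job

The coffee grinder is due for cleaning: take its burr cap off. Grinders of this kind are threaded right-handed or left-handed and nothing on the outside shows which, so grip the cap's bar, feel which way it gives, screw it the whole way loose and lift it straight out. Finish while still holding the cap in the gripper, level and about 10 cm above the open grinder so that loose grounds drop back into it; do not put it down or let go, and leave everything else on the worktop in its place.

Things in the scene. Friction and masses are not known exactly. Their poses are not given: they have to be found in the camera images.
- grinder: Black electric coffee grinder with its bean hopper taken off: a round column 115 mm across and 170 mm high, a grounds cup on a tray in front (to 120 mm from the axis). It is held fast to the worktop. Origin: on the vertical axis of its round grinding chamber, at worktop level; +z up, -x is the side with the grounds cup.
- chamber (a point): Centre of the chamber's mouth, 170 mm above the worktop, axes as the grinder's: a round black collar 90 mm across outside. In it is the cap's two-start thread, right-handed in some grinders (loosens anticlockwise seen from above), left-handed in others (loosens clockwise). Turned the wrong way, the cap comes hard against a stop within 0.05 rad.
- burr_cap: The burr cap, loose, 0.13 to 0.22 kg, closing the chamber: a steel flange 77 mm across and 6 mm thick on the collar's rim, a bar grip on top, below it a stem 44 mm across and 28 mm long with two 6 mm pins that run in the thread. Origin: centre of the flange's underside, on the axis, at the mouth's centre when closed; +z up, x along the bar, which lies along the grinder's x when closed.
- bar (a point): Middle of the cap's black bar grip, 19 mm above the cap's origin: bar 52 mm long (x), 12 mm wide (y), 26 mm high, standing on the flange. The right way the cap turns easily, stays where it is let go and rises 6.5 mm per rad to 7 mm; its pins leave the thread 1.1 to 1.2 rad from closed, and it lifts straight out from there to 2.4 rad (another stop at 2.6). Before that it cannot be pulled off.
- hopper: The grinder's clear plastic bean hopper, taken off and stood upside down on its black lid, 108 mm across and 88 mm high, beside the grinder. Origin: centre of its underside. Leave it where it stands.
- brush: Cleaning brush, wooden, 170 mm long, 42 mm wide and 20 mm high, lying along its own x (handle to -x). Origin: its middle, at the underside. Leave it where it stands.
- small_bowl: White bowl, 115 mm across and 56 mm high. Origin: centre of its underside. Leave it where it stands.
- mug_a: Green mug, 86x125x96 mm with its handle. Origin: underside. Leave it where it stands.
- jam_jar: Jam jar with a white lid, 68 mm across and 84 mm high. Origin: centre of its underside. Leave it where it stands.
Mind the look-alikes: they are no part of the job. Leave any purple or red look-alike of the burr_cap alone.

How it is judged:
By the outcome, as a careful person would: the job done as asked, in the order asked, and still so for the second after the job is handed in, while the arm keeps its last pose, push and grip.
It also fails if it takes over 51 s, if anything falls off the work surface, if the arm or the gripper's body presses on something with over 40 N, if the wrist force passes 120 N, or if a joint passes its speed limit or range.

## Working session

There is one attempt and no reset: what is moved stays moved. The work goes in short steps, Python scripts to look and compute and a tool call to move; the robot and the scene stay as the last step left them, time stands still between calls to the robot, and variables do not carry over. Pictures are saved under pics/ and viewed, at most 10 in all, crops included, and the job is handed in when it is done.

Besides the shell and the picture viewer there is one more tool, called after "Emit:" as a command line: name --pt "numbers of a row" for each row, then --argument value for the rest. carry_out: Moves the arm, as the interface text tells. Its arguments: {"type":"object","properties":{"plan":{"type":"array","items":{"type":"array","items":{"type":"number"}}},"fingers":{"type":"number"},"grip_force":{"type":"number"}},"required":["plan"]}

```bash
mkdir -p pics; cat > h.py <<'E'
import numpy as np, cv2
from workcell import ctrl, optics, finish_job, cut_out
def ray(p,u,v):
    T=np.array(p["pose"]); d=T[:3,:3]@np.array([(u-p["cx"])/p["fx"],(v-p["cy"])/p["fy"],1]); return T[:3,3],d
def atz(p,u,v,z):
    o,d=ray(p,u,v); return o+d*(z-o[2])/d[2]
def proj(p,X):
    T=np.array(p["pose"]); c=T[:3,:3].T@(np.array(X)-T[:3,3]); return c[0]/c[2]*p["fx"]+p["cx"],c[1]/c[2]*p["fy"]+p["cy"]
def save(p,n): cv2.imwrite(n,p["frame"][:,:,::-1])
E
python3 - <<'E'
from h import *
a=optics.get_image("top");b=optics.get_image("side")
cv2.imwrite("pics/a_top.png",a["frame"][:,:,::-1]); cv2.imwrite("pics/a_side.png",b["frame"][:,:,::-1])
for n,p in(("top",a),("side",b)):
    print(n,np.round(p["pose"],3).tolist(),p["fx"])
    for q in("burr_cap","bar","grinder","hopper"):
        for r in cut_out(p,q):
            ys,xs=np.nonzero(r["mask"]); print(q,round(r["conf"],2),r["box"],xs.mean().round(1),ys.mean().round(1), atz(p,xs.mean(),ys.mean(),.18).round(3))
s=ctrl.sense();print(s)
E
```

```text
top [[0.022, -0.993, 0.117, 0.402], [-1.0, -0.02, 0.018, 0.079], [-0.015, -0.117, -0.993, 1.346], [0.0, 0.0, 0.0, 1.0]] 458.41606385108133
burr_cap 0.78 [301.1, 140.6, 328.0, 163.8] 314.6 152.0 [0.661 0.015 0.18 ]
burr_cap 0.7 [285.4, 262.8, 311.2, 289.6] 297.0 275.0 [0.345 0.055 0.18 ]
burr_cap 0.65 [300.5, 184.1, 332.8, 209.0] 316.8 196.6 [0.544 0.008 0.18 ]
burr_cap 0.56 [249.7, 249.4, 275.7, 274.3] 261.1 260.7 [0.379 0.146 0.18 ]
burr_cap 0.56 [347.8, 227.2, 373.0, 258.2] 357.5 242.4 [ 0.43  -0.096  0.18 ]
burr_cap 0.42 [255.4, 113.7, 292.0, 154.3] 270.8 131.7 [0.712 0.13  0.18 ]
bar 0.97 [301.5, 182.4, 334.4, 210.5] 317.0 196.8 [0.544 0.008 0.18 ]
bar 0.86 [288.8, 262.6, 309.1, 290.2] 297.0 275.1 [0.345 0.055 0.18 ]
bar 0.73 [301.0, 137.8, 328.7, 163.0] 314.2 151.8 [0.661 0.016 0.18 ]
bar 0.69 [248.2, 247.8, 274.6, 278.7] 260.9 260.2 [0.38  0.147 0.18 ]
bar 0.66 [345.0, 225.0, 371.0, 257.5] 357.6 242.3 [ 0.43  -0.096  0.18 ]
grinder 0.63 [291.1, 177.0, 340.4, 246.5] 310.7 219.3 [0.486 0.023 0.18 ]
hopper 0.56 [240.9, 168.5, 275.3, 202.9] 258.7 185.1 [0.571 0.158 0.18 ]
side [[-0
[... 920 characters left out ...]
277 0.18 ]
{'time': 0.5, 'joint_pos': array([ 6.70363229e+01,  1.58113922e+01,  8.62274975e+01,  9.71358134e-04,
        7.79621771e+01, -6.93360228e+00]), 'dq': array([-0.03276701, -0.07967656, -0.13062959,  0.08829634,  0.06145138,
        0.09125215]), 'joint_torque': array([-2.86130584e-03, -4.04083800e+01, -2.37290436e+01,  6.98852423e-02,
        2.59271875e-02, -1.61148279e-05]), 'position': array([0.15879335, 0.55265208, 0.20543682]), 'orientation': array([-1.79999056e+02, -1.07182360e-03,  1.63969723e+02]), 'contact_force': array([ 0.07930179,  0.1079847 , -0.20493811]), 'ft_torque': array([ 0.03986769,  0.00343855, -0.00183233]), 'gripper_force': 0.0, 'opening': 0.9983173561711376}
```

View pics/a_top.png

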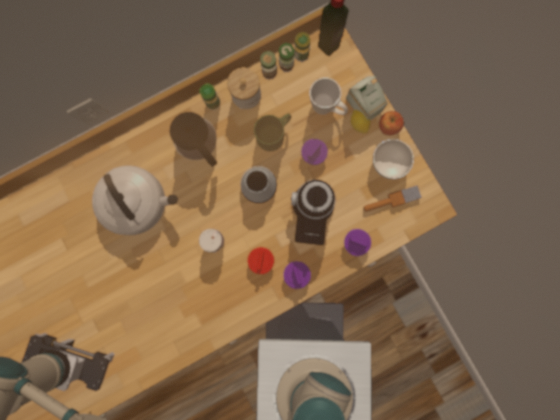

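View pics/a_side.png

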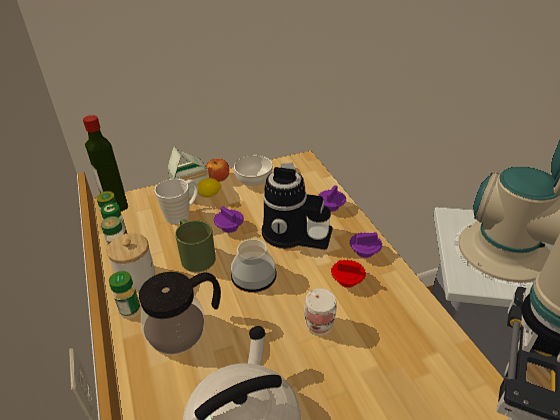

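Candidates for the cap: a steel one in the grinder, top (317,197) / side (284,178). Look-alikes are purple at top (315,152), (297,275) and (357,242), and red at (261,261). I choose the steel one in the grinder and check it in a close crop.

```bash
python3 - <<'E'
from h import *
a=optics.get_image("top");b=optics.get_image("side")
A=cv2.resize(a["frame"][165:250,280:350],None,fx=6,fy=6,interpolation=cv2.INTER_CUBIC)
B=cv2.resize(b["frame"][155:250,250:340],None,fx=5,fy=5,interpolation=cv2.INTER_CUBIC)
h=max(A.shape[0],B.shape[0]);C=np.zeros((h,A.shape[1]+B.shape[1]-100,3),np.uint8)
B=B[:,:350]
C=np.zeros((h,770,3),np.uint8);C[:A.shape[0],:420]=A;C[:B.shape[0],420:]=B
cv2.imwrite("pics/crop.png",C[:,:,::-1])
E
```

```text
(no output)
```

View pics/crop.png

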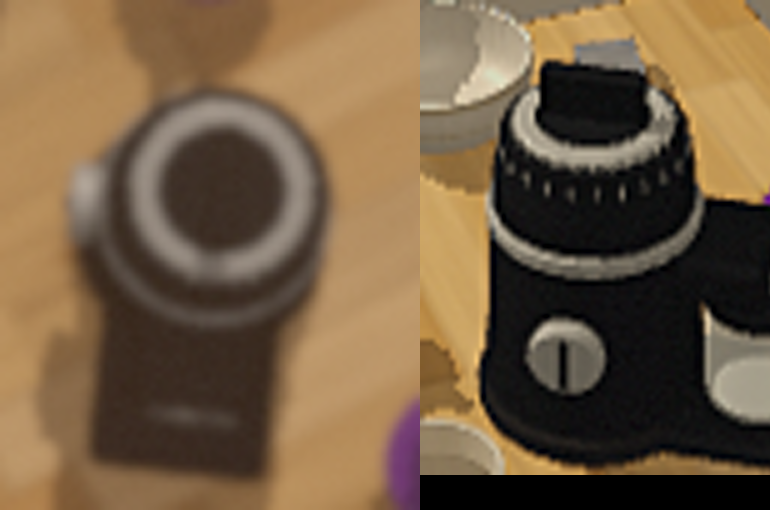

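The crop shows a steel flange ring with a black bar on the grinder, ring centre at top crop (222,188), i.e. full pixel (317,196). In the side crop the bar runs (543,65)–(645,75), so this is the right cap. Next I measure its pose.

```bash
python3 - <<'E'
from h import *
from scipy.optimize import least_squares
a=optics.get_image("top");b=optics.get_image("side")
ct=lambda u,v:(280+(u+.5)/6-.5,165+(v+.5)/6-.5); cs=lambda u,v:(250+(u-420+.5)/5-.5,155+(v+.5)/5-.5)
f=a["frame"][165:250,280:350]; m=(f.min(2)>110)&(f.max(2).astype(int)-f.min(2)<45)
m=m.astype(np.uint8); n,l,st,ce=cv2.connectedComponentsWithStats(m)
k=1+np.argmax(st[1:,4]); cnt=max(cv2.findContours((l==k).astype(np.uint8),0,1)[0],key=len)
e=cv2.fitEllipse(cnt); print("ring ell",e, st[k]); u,v=e[0][0]+280,e[0][1]+165
C=atz(a,u,v,.176);print("centre top",C, "yaw tray")
for p,q in(((105,320),(95,460)),((278,320),(265,478)),((95,460),(265,478))):
    d=atz(a,*ct(*q),.05)-atz(a,*ct(*p),.05); print(np.degrees(np.arctan2(d[1],d[0])))
# bar in side
P=atz(b,*cs(543,64),.202);Q=atz(b,*cs(645,74),.202);d=P-Q;print("bar",P,Q,np.degrees(np.arctan2(d[1],d[0])),np.linalg.norm(d))
# cut_out rotated rect of bar in both
fs=b["frame"][155:250,250:340]
# project predicted model corners in side, for yaw candidates
for yaw in(0,5,10):
  c,s=np.cos(np.radians(yaw)),np.sin(np.radians(yaw)); 
  pts=[(C[0]+x*c-y*s,C[1]+x*s+y*c,.202) for x in(-.026,.026) for y in(-.006,.006)]
  print(yaw,[(round((U-249.5)*5+420),round((V-154.5)*5)) for U,V in (proj(b,X) for X in pts)])
pts=[(C[0]+.0385*np.cos(t),C[1]+.0385*np.sin(t),.176) for t in np.linspace(0,6.28,9)[:8]]
print([(round((U-249.5)*5+420),round((V-154.5)*5)) for U,V in (proj(b,X) for X in pts)])
E
```

```text
ring ell ((36.53093338012695, 30.977197647094727), (26.20900535583496, 26.425060272216797), 168.11009216308594) [ 23  17  29  29 228]
centre top [0.54642263 0.00864897 0.176     ] yaw tray
176.92777584450008
175.89852839992983
-94.80611444731446
bar [0.57038725 0.01410269 0.202     ] [0.5217081  0.01626171 0.202     ] -2.5395230272607496 0.04872699886344266
0 [(652, 59), (649, 73), (543, 51), (539, 65)]
5 [(651, 56), (650, 70), (542, 53), (540, 68)]
10 [(650, 53), (651, 67), (540, 56), (541, 70)]
[(517, 101), (530, 136), (584, 154), (645, 145), (676, 113), (660, 80), (608, 63), (549, 72)]
```

Emit:
carry_out --pt "0 0 45 0" --pt "0 0 45 0" --pt "23 -32 0 1" --pt "23 -32 0 1" --pt "23 -32 0 1" --pt "23 -32 0 1" --pt "23 -32 0 1" --pt "23 -32 0 1" --fingers 1.0

```text
time: 1.5
position: [0.2975, 0.3593, 0.2957]
orientation: [180.0, 0.0, 170.0]
contact_force: [-0.0, -0.4, -0.3]
opening: 0.997
gripper_force: 0.0
```

Emit:
carry_out --pt "23 -32 0 1" --pt "23 -32 0 1" --pt "23 -32 0 1" --pt "23 -32 0 1" --pt "23 -32 0 1" --pt "23 -32 0 1" --pt "23 -32 0 0" --pt "23 -32 0 0"

```text
time: 2.3
position: [0.4815, 0.1032, 0.2957]
orientation: [180.0, 0.0, 176.0]
contact_force: [0.7, 0.1, -0.8]
opening: 1.003
gripper_force: 0.0
```

Emit:
carry_out --pt "23 -32 0 0" --pt "23 -32 0 0" --pt "0 0 0 0" --pt "0 0 0 0"

```text
time: 2.7
position: [0.5268, 0.0402, 0.2951]
orientation: [180.0, -0.1, 175.9]
contact_force: [0.0, -0.2, -0.2]
opening: 1.002
gripper_force: 0.0
```

```bash
python3 - <<'E'
from h import *
s=ctrl.sense();print(s['time'],s['position'],s['orientation'],s['joint_pos'])
b=optics.get_image("side")
B=cv2.resize(b["frame"][90:230,220:400],None,fx=4,fy=4,interpolation=cv2.INTER_CUBIC)
cv2.imwrite("pics/s2.png",B[:,:,::-1])
print([((U-219.5)*4,(V-89.5)*4) for U,V in [proj(b,s['position'])]])
E
```

```text
2.7 [0.52678886 0.04023344 0.2950713 ] [ 1.79960586e+02 -7.43256884e-02  1.75865358e+02] [-3.21091713e+00  9.59740170e+00  8.20225978e+01  4.06221032e-02
  8.84536815e+01 -8.90773722e+01]
[(np.float64(286.18555869773604), np.float64(200.1861428685968))]
```

View pics/s2.png

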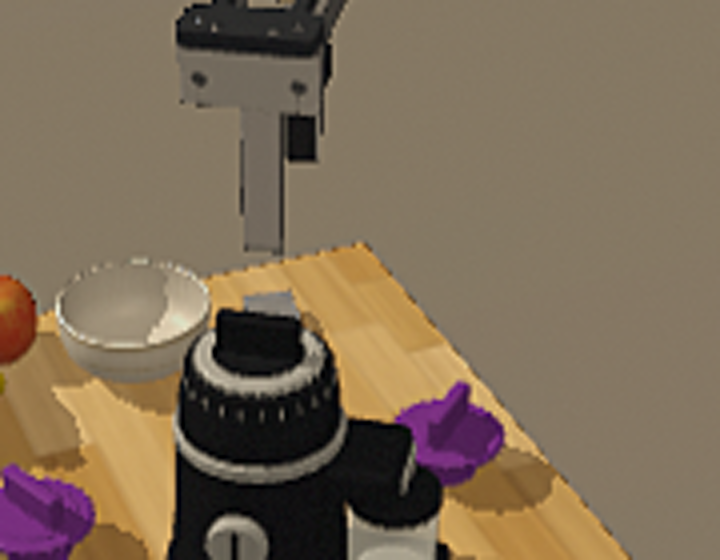

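Fingers hang at crop (263,250) and (305,160), so their midpoint matches the projected TCP (286,200) within about 1 px. The cap's ring spans crop columns 190–327. Moving over it and down.

Emit:
carry_out --pt "21 -30.5 0 0" --pt "0 0 -35 0" --pt "0 0 -35 0" --pt "0 0 -25 0" --pt "0 0 -12 0" --pt "0 0 -8 0" --pt "0 0 0 0"

```text
time: 3.45
position: [0.5475, 0.0109, 0.1805]
orientation: [180.0, -0.0, 176.0]
contact_force: [-0.7, -0.2, -0.2]
opening: 1.0
gripper_force: 0.0
```

Emit:
carry_out --pt "0 0 0 0" --pt "0 0 0 0" --pt "0 0 0 0" --pt "0 0 0 0" --pt "0 0 0 0" --pt "0 0 0 0" --fingers 0.0 --grip_force 15

```text
time: 4.05
position: [0.5479, 0.0101, 0.1806]
orientation: [180.0, 0.0, 176.0]
contact_force: [0.7, 0.1, -0.1]
opening: 0.528
gripper_force: 0.0
```

```bash
python3 - <<'E'
from h import *
s=ctrl.sense();print({k:np.round(v,3) for k,v in s.items()})
E
```

```text
{'time': np.float64(4.05), 'joint_pos': array([-6.2240e+00,  1.4357e+01,  9.1907e+01,  7.0000e-03,  7.3727e+01,
       -9.2189e+01]), 'dq': array([-0.09 ,  0.117,  0.075, -0.033,  0.018, -0.12 ]), 'joint_torque': array([ 7.0000e-03, -3.8255e+01, -2.3027e+01, -1.7000e-02,  7.3000e-02,
        0.0000e+00]), 'position': array([0.548, 0.01 , 0.181]), 'orientation': array([1.79994e+02, 8.00000e-03, 1.75963e+02]), 'contact_force': array([ 0.718,  0.134, -0.109]), 'ft_torque': array([-0.008, -0.034,  0.032]), 'gripper_force': np.float64(0.0), 'opening': np.float64(0.528)}
```

Still closing.

Emit:
carry_out --pt "0 0 0 0" --pt "0 0 0 0" --pt "0 0 0 0" --pt "0 0 0 0" --pt "0 0 0 0" --pt "0 0 0 0" --pt "0 0 0 0"

```text
time: 4.75
position: [0.5479, 0.0098, 0.1806]
orientation: [-180.0, 0.0, 176.0]
contact_force: [-0.2, -1.0, 1.2]
opening: 0.127
gripper_force: 15.0
```

```bash
cat > st.py <<'E'
from h import *
s=ctrl.sense();print({k:np.round(s[k],3).tolist() for k in('time','position','orientation','joint_pos','contact_force','ft_torque','opening','gripper_force')})
E
python3 st.py
```

```text
{'time': 4.75, 'position': [0.548, 0.01, 0.181], 'orientation': [-179.971, 0.016, 175.969], 'joint_pos': [-6.225, 14.356, 91.905, -0.03, 73.722, -92.186], 'contact_force': [-0.176, -1.042, 1.151], 'ft_torque': [-0.263, 0.015, -0.023], 'opening': 0.127, 'gripper_force': 14.97}
```

Emit:
carry_out --pt "0 0 0 -2" --pt "0 0 0 -2" --pt "0 0 0 -1" --pt "0 0 0 0" --grip_force 25

```text
time: 5.15
position: [0.5477, 0.0092, 0.1805]
orientation: [-179.9, 0.0, 171.0]
contact_force: [-0.8, -4.1, 0.4]
opening: 0.124
gripper_force: 25.2
```

```bash
python3 st.py
```

```text
{'time': 5.15, 'position': [0.548, 0.009, 0.18], 'orientation': [-179.89, 0.004, 171.025], 'joint_pos': [-6.238, 14.361, 91.914, -0.115, 73.726, -87.231], 'contact_force': [-0.821, -4.073, 0.421], 'ft_torque': [-0.85, 0.114, 0.388], 'opening': 0.124, 'gripper_force': 25.169}
```

Emit:
carry_out --pt "0 0 0 2" --pt "0 0 0 3" --pt "0 0 0 2" --pt "0 0 0 3" --pt "0 0 0 0"

```text
time: 5.65
position: [0.5483, 0.0102, 0.181]
orientation: [180.0, 0.1, -179.0]
contact_force: [-1.2, -1.7, 3.1]
opening: 0.125
gripper_force: 25.0
```

```bash
python3 st.py
```

```text
{'time': 5.65, 'position': [0.548, 0.01, 0.181], 'orientation': [179.984, 0.078, -179.047], 'joint_pos': [-6.222, 14.336, 91.869, 0.026, 73.721, -97.182], 'contact_force': [-1.248, -1.719, 3.096], 'ft_torque': [-0.417, 0.008, -0.092], 'opening': 0.125, 'gripper_force': 24.97}
```

Anticlockwise meets little torque and lifts the cap, so the thread looks right-handed. I'll confirm with 8° more, following the rise.

Emit:
carry_out --pt "0 0 0.9 4" --pt "0 0 0.5 4" --pt "0 0 0 0"

```text
time: 5.95
position: [0.5482, 0.0104, 0.182]
orientation: [180.0, 0.1, -171.1]
contact_force: [0.0, -1.2, 1.5]
opening: 0.122
gripper_force: 25.0
```

```bash
python3 st.py
```

```text
{'time': 5.95, 'position': [0.548, 0.01, 0.182], 'orientation': [179.968, 0.056, -171.102], 'joint_pos': [-6.214, 14.305, 91.763, 0.047, 73.886, -105.125], 'contact_force': [0.018, -1.159, 1.548], 'ft_torque': [-0.262, -0.119, -0.041], 'opening': 0.122, 'gripper_force': 24.97}
```

Confirmed: it loosens anticlockwise (torque about zero). The wrist range is too short this way, so I release, turn the gripper half round above the bar and regrip.

Emit:
carry_out --pt "0 0 0 0" --pt "0 0 0 0" --pt "0 0 0 0" --pt "0 0 0 0" --pt "0 0 20 0" --pt "0 0 20 0" --pt "0 0 0 -6" --pt "0 0 0 -8" --fingers 0.4

```text
time: 6.75
position: [0.5482, 0.0103, 0.2227]
orientation: [180.0, 0.1, 174.7]
contact_force: [0.3, 0.6, 0.3]
opening: 0.399
gripper_force: 0.0
```

Emit:
carry_out --pt "0 0 0 -8" --pt "0 0 0 -8" --pt "0 0 0 -8" --pt "0 0 0 -8" --pt "0 0 0 -8" --pt "0 0 0 -8" --pt "0 0 0 -8" --pt "0 0 0 -8"

```text
time: 7.55
position: [0.5477, 0.0103, 0.2218]
orientation: [-180.0, -0.0, 110.6]
contact_force: [0.5, -1.1, -0.6]
opening: 0.399
gripper_force: 0.0
```

Emit:
carry_out --pt "0 0 0 -8" --pt "0 0 0 -8" --pt "0 0 0 -8" --pt "0 0 0 -8" --pt "0 0 0 -8" --pt "0 0 0 -8" --pt "0 0 0 -8" --pt "0 0 0 -8"

```text
time: 8.35
position: [0.5477, 0.0104, 0.2218]
orientation: [-180.0, -0.0, 46.6]
contact_force: [-0.2, -0.2, -0.0]
opening: 0.397
gripper_force: 0.0
```

Emit:
carry_out --pt "0 0 0 -8" --pt "0 0 0 -8" --pt "0 0 0 -8" --pt "0 0 0 -8" --pt "0 0 0 -6" --pt "0 0 0 0"

```text
time: 8.95
position: [0.5477, 0.0103, 0.2218]
orientation: [-180.0, 0.0, 9.0]
contact_force: [-0.6, 0.6, 0.3]
opening: 0.4
gripper_force: 0.0
```

```bash
python3 st.py; python3 - <<'E'
from h import *
b=optics.get_image("side")
cv2.imwrite("pics/s3.png",cv2.resize(b["frame"][110:230,220:380],None,fx=4,fy=4,interpolation=cv2.INTER_CUBIC)[:,:,::-1])
E
```

```text
{'time': 8.95, 'position': [0.548, 0.01, 0.222], 'orientation': [-179.989, 0.013, 8.968], 'joint_pos': [-6.207, 12.958, 87.856, 0.007, 79.201, 74.824], 'contact_force': [-0.587, 0.57, 0.33], 'ft_torque': [-0.046, 0.131, -0.002], 'opening': 0.4, 'gripper_force': 0.0}
```

View pics/s3.png

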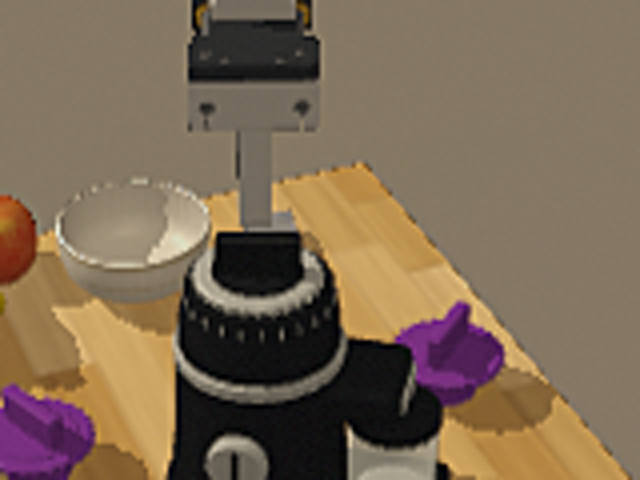

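The gripper sits over the slightly turned bar, finger tip at crop (257,228) and bar centre at (258,255). Now down, grip and unscrew.

Emit:
carry_out --pt "0 0 -25 0" --pt "0 0 -14 0" --pt "0 0 0 0"

```text
time: 9.3
position: [0.5462, 0.0104, 0.1809]
orientation: [-179.9, 0.3, 9.1]
contact_force: [-0.4, 0.1, 0.0]
opening: 0.4
gripper_force: 0.0
```

Emit:
carry_out --pt "0 0 0 0" --pt "0 0 0 0" --pt "0 0 0 0" --pt "0 0 0 0" --pt "0 0 0 0" --pt "0 0 0 0" --fingers 0.0 --grip_force 25

```text
time: 9.9
position: [0.5483, 0.0101, 0.1837]
orientation: [180.0, -0.1, 9.0]
contact_force: [0.2, 0.5, 3.4]
opening: 0.124
gripper_force: 25.0
```

Emit:
carry_out --pt "0 0 0.8 7" --pt "0 0 0.8 7" --pt "0 0 0.8 7" --pt "0 0 0 0"

```text
time: 10.3
position: [0.5483, 0.0102, 0.186]
orientation: [179.9, -0.1, 30.0]
contact_force: [0.9, -0.3, 5.2]
opening: 0.126
gripper_force: 25.0
```

```bash
python3 st.py
```

```text
{'time': 10.3, 'position': [0.548, 0.01, 0.186], 'orientation': [179.943, -0.073, 29.964], 'joint_pos': [-6.204, 14.142, 91.402, -0.003, 74.364, 53.833], 'contact_force': [0.932, -0.253, 5.185], 'ft_torque': [-0.06, 0.223, 0.001], 'opening': 0.126, 'gripper_force': 24.986}
```

Emit:
carry_out --pt "0 0 0.9 7" --pt "0 0 0.9 7" --pt "0 0 0.9 7" --pt "0 0 0.9 7" --pt "0 0 0 7" --pt "0 0 0 7" --pt "0 0 0 7" --pt "0 0 0 7"

```text
time: 11.1
position: [0.5463, 0.0104, 0.1889]
orientation: [-179.8, -0.0, 86.1]
contact_force: [-3.2, -0.1, 5.1]
opening: 0.127
gripper_force: 25.0
```

```bash
python3 st.py; python3 - <<'E'
from h import *
b=optics.get_image("side")
cv2.imwrite("pics/s4.png",cv2.resize(b["frame"][110:230,220:380],None,fx=4,fy=4,interpolation=cv2.INTER_CUBIC)[:,:,::-1])
E
```

```text
{'time': 11.1, 'position': [0.546, 0.01, 0.189], 'orientation': [-179.824, -0.01, 86.078], 'joint_pos': [-6.208, 14.018, 91.161, 0.003, 74.996, -2.287], 'contact_force': [-3.169, -0.08, 5.111], 'ft_torque': [-0.077, 0.749, -0.104], 'opening': 0.127, 'gripper_force': 24.991}
```

View pics/s4.png

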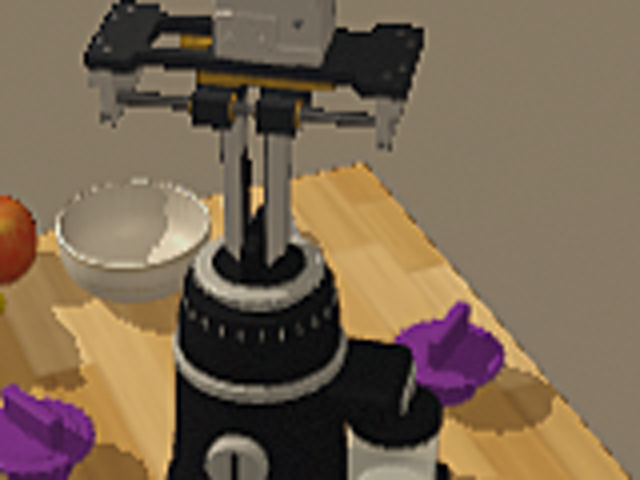

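The bar is now end-on between the fingers at crop (258,235). The cap has turned about 90° and is clear of the thread. A small side-load correction in x, then straight up.

Emit:
carry_out --pt "-1.5 0 0 0" --pt "0 0 3 0" --pt "0 0 4 0" --pt "0 0 5 0" --pt "0 0 0 0" --grip_force 35

```text
time: 11.65
position: [0.5468, 0.0101, 0.2015]
orientation: [179.9, 0.0, 85.9]
contact_force: [-0.0, -0.8, -1.9]
opening: 0.127
gripper_force: 35.0
```

```bash
python3 st.py
```

```text
{'time': 11.65, 'position': [0.547, 0.01, 0.201], 'orientation': [179.925, 0.006, 85.927], 'joint_pos': [-6.233, 13.476, 90.067, -0.003, 76.381, -2.16], 'contact_force': [-0.008, -0.847, -1.938], 'ft_torque': [-0.103, 0.048, -0.066], 'opening': 0.127, 'gripper_force': 34.983}
```

Emit:
carry_out --pt "0 0 10 0" --pt "0 0 15 0" --pt "0 0 18 0" --pt "0 0 18 0" --pt "0 0 13 0" --pt "0 0 7 0" --pt "0 0 0 0" --pt "0 0 0 0"

```text
time: 12.45
position: [0.5459, 0.0102, 0.2813]
orientation: [-179.9, -0.0, 86.0]
contact_force: [0.8, -0.0, -1.5]
opening: 0.126
gripper_force: 35.0
```

```bash
python3 st.py; python3 - <<'E'
from h import *
b=optics.get_image("side"); s=ctrl.sense()
cv2.imwrite("pics/s5.png",cv2.resize(b["frame"][80:260,200:400],None,fx=3,fy=3,interpolation=cv2.INTER_CUBIC)[:,:,::-1])
for z in(.27,.17):
  for d in(-.0385,.0385):
    U,V=proj(b,[s['position'][0]+d,s['position'][1],z]);print(z,(U-199.5)*3,(V-79.5)*3)
E
```

```text
{'time': 12.45, 'position': [0.546, 0.01, 0.281], 'orientation': [-179.942, -0.002, 85.963], 'joint_pos': [-6.232, 11.417, 81.586, -0.0, 87.055, -2.196], 'contact_force': [0.786, -0.026, -1.471], 'ft_torque': [-0.072, 0.054, 0.036], 'opening': 0.126, 'gripper_force': 34.983}
0.27 305.83851027430626 190.87479408019672
0.27 204.79091073131104 184.31978609679163
0.17 304.1015955716736 300.445887886519
0.17 208.71515811103473 293.2304767229924
```

View pics/s5.png

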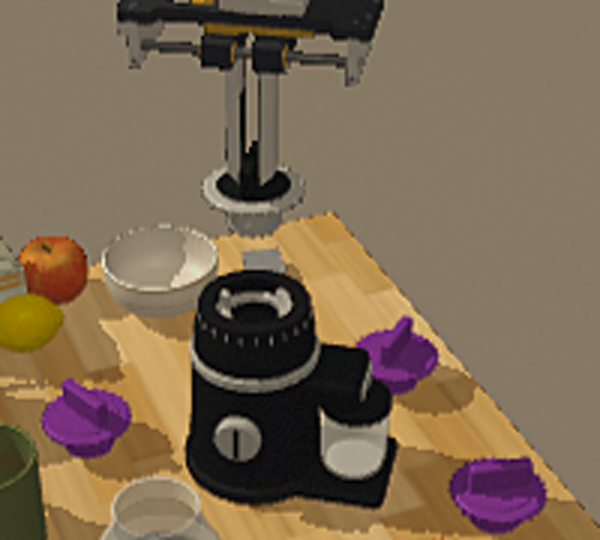

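The cap is held level at crop (253,190), where a cap 10 cm above the mouth should appear. The open mouth is below it at (255,300), and everything else nearby is undisturbed. I let it settle briefly and hand in.

Emit:
carry_out --pt "0 0 0 0" --pt "0 0 0 0" --pt "0 0 0 0" --pt "0 0 0 0"

```text
time: 12.9
position: [0.5463, 0.0102, 0.2817]
orientation: [-180.0, 0.0, 86.0]
contact_force: [0.3, 0.4, -1.4]
opening: 0.128
gripper_force: 35.0
```

```bash
python3 -c "
from h import *
print(finish_job())"
```

```text
the job is handed in; nothing more can be done
None
```

The burr cap is off (right-handed thread, loosened anticlockwise), held level in the gripper about 10 cm above the open grinder, and the job is handed in.

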